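# Shut and lock the lid of a sloped control box with a flat screwdriver

### The job

The lid of the small control box on the sloped stand has been left ajar and unlocked. Shut the lid first, then take the flat screwdriver from its stand, set its blade in the slot of the round lock on the lid and turn the lock clockwise all the way to its stop. Finally put the screwdriver back upright in its stand, fully down as it was, and leave the lid shut and the sample cups and the oil bottle where they stand.

Things in the scene. Friction and masses are not known exactly. Their poses are not given: they have to be found in the camera images.
- control_box: Grey open case, 150 x 160 x 45 mm, fixed on a steel stand so that its open top slopes 35 deg from level and faces up and to its own -x. Origin on the worktop under its middle; z up. It covers about 165 (x) by 168 (y) mm and is up to 140 mm high. It stands left or right of the robot's middle line, the screwdriver's stand on the other side.
- lid_hinge (a point): Middle of the lid's hinge line, on the lid's outer face, at the upper far edge of the slope. Axes turn with the lid: x in the lid's plane up the slope, from the free edge to the hinge; y along the hinge line; z out of the lid's outer face. The lid is a white plate 156 mm (x) by 168 mm (y), 6 mm thick, weighing 0.15 kg.
- lid_edge (a point): Point on the lid's outer face near its free (lower, near) edge, 135 mm from the hinge along the lid's -x, on its middle line; the lid goes on 18 mm beyond it. A good place to push the lid shut: a fingertip pad, 11 mm either side along x, fits between the lock and the edge. Axes as lid_hinge.
- lid (a joint): Lid angle (rad): 0 shut on the case (then the lid slopes 35 deg), grows as the free edge lifts, to 1.3. It starts 0.5 to 0.9 open. The hinge is stiff: the lid stays where it is left and about 1 to 3 N at the edge moves it.
- lock_slot (a point): Centre of the slot's mouth, on the axis of the round steel lock (28 mm across), 95 mm from the hinge on the lid's middle line, 8.5 mm proud of the lid. Axes turn with the lock: x along the slot, z out of the lid (the driver comes from there, 35 deg from vertical once the lid is shut). The slot runs across the whole lock: 5 mm wide, bevelled to 8 mm over the top 2 mm, 5.5 mm deep.
- lock (a joint): Lock angle (rad), grows clockwise seen from outside, i.e. negatively about lock_slot's z: 0 unlocked stop, 1.2 locked stop (slot straight up the slope, at the black mark on the lid). Starts 0 to 0.3; stays where left (friction 0.08 N m). The blade has about 0.2 rad of play either way in the slot, so turn it that much farther than the lock.
- driver: Flat screwdriver, 141 mm long, about 0.11 kg, upright in the stand. Origin at the middle of the blade's end; z along the shaft to the handle; x along the blade's width. Blade 13 mm wide (x), 2.5 mm thick (y), 16 mm high; shaft 8 mm thick; round collar 30 mm across from z = 75 to 81 mm; black square handle 20 x 20 mm, flats facing x and y, from z = 81 to 141 mm.
- stand: Fixed grey block, 70 x 70 x 80 mm, with a square through hole 20 x 20 mm upright through its middle, bevelled 2 mm at the mouth. Origin on the worktop under the hole. The driver hangs in it by its collar, the driver's origin 5 mm above the worktop on the hole's axis.
- sample_cup_0: Sample cup with a screw lid, 59 mm across, 66 mm high, loose bystander behind the work. Origin under its middle.
- sample_cup_1: Sample cup with a lid, 59 mm across, 66 mm high, loose bystander near the robot's middle line. Origin under its middle.
- oil_bottle: Small white bottle, 27 mm across, 62 mm high, loose bystander behind the work. Origin under its middle.

How it is judged (in metres and radians):
On the way, in this order (a step that is already met when the one before it is completed fails the run):
1. the lid is shut (within 0.06 rad), the lock not yet turned and the screwdriver still in its stand (value of joint lid below 0.06 rad and value of joint lock below 0.5 rad and z of driver in the frame of stand below 0.015 m), for 0.2 s.
2. the screwdriver's blade has dropped at least 2 mm into the lock's slot, the lid still shut (z of driver in the frame of lock_slot below -0.002 m and distance between driver and lock_slot below 0.01 m and angle between the z axis of driver and the z axis of lock_slot, either way round below 0.3 rad and value of joint lid below 0.06 rad), for 0.1 s.
3. the lock is turned to its stop (within 0.1 rad) with the blade in the slot (value of joint lock above 1.1 rad and z of driver in the frame of lock_slot below -0.002 m and distance between driver and lock_slot below 0.01 m and value of joint lid below 0.06 rad), for 0.1 s.
At the end, for the whole second after the job is handed in: The lid is shut (within 0.06 rad), the lock is within 0.1 rad of its locked stop (joint over 1.1), and the screwdriver is at rest in the stand's hole, upright within 0.12 rad and down to within 5 mm of where it hung (origin under 10 mm above the worktop, under 12 mm from the hole's axis) (value of joint lid below 0.06 rad and value of joint lock above 1.1 rad and horizontal distance between driver and stand below 0.012 m and z of driver in the frame of stand below 0.01 m and angle between driver's own z axis and vertical below 0.12 rad and linear speed of driver below 0.02 m/s); the robot touches nothing.
It fails at once if the lock is turned past 0.5 rad while the lid is open by more than 0.15 rad (value of joint lock above 0.5 rad and value of joint lid above 0.15 rad).
It fails at once if a sample cup or the oil bottle is moved more than 30 mm (distance of any of sample_cup_0, sample_cup_1, oil_bottle from where it was at the start of the episode above 0.03 m).
It also fails if it takes over 61 s, if anything falls off the work surface, if the arm or the gripper's body presses on something with over 40 N, if the wrist force passes 120 N, or if a joint passes its speed limit or range.

### The arm

A 6-joint arm with a two-finger parallel gripper is mounted at the origin on a cart in front of the work surface, level with it; the furniture and walls round the work are solid. World frame = base frame: x ahead of the robot, y to its left, z up, the work surface at z = 0. Lengths are in mm, angles in rad, forces in N, time in s.
With the tool pointing down it reaches from about 325 to 900 mm from the base axis. Payload 6.1 kg.
Tool frame: the origin (TCP) lies at the centre of the arm's flange, where the gripper is bolted on; the fingertips stand 173 mm ahead of it and the grasp point (between the pads) lies 155 mm ahead of it (arm.tcp_to_grasp is the distance from the TCP to the grasp point, in mm); z points along the fingers, y is the line along which they close (so a half turn about z gives the same grasp; the last joint's range is limited). The gripper opens to 85 mm and grips with 20 to 120 N. Pads are 22 mm wide; open, the fingers measure 114 mm over their backs; the gripper's body (76 mm by 85 mm) begins 54 mm behind the grasp point. The pads swing forward as they close: fully open they stand 13 mm farther back than shut.
Start: joints at [-1.266, 0.22, 1.526, -0, 1.395, -0.126], TCP at [260.991, -567.892, 404.7] pointing down, gripper open.
Joint ranges: [-2.98, 2.98], [-0.91, 2.08], [0.09, 2.57], [-1.24, 4.39], [0.2, 2.65], [-2.68, 2.68]. Speed limits (rad/s): [2.57, 2.57, 3.01, 3.14, 3.14, 3.14].

### API

Orientations are given as a unit quaternion [x, y, z, w].
In Python, from plant import arm, camrig gives the robot as it stands (arm), with the cameras (camrig).
- The arm moves only by the shell command python3 nudge.py 'ROWS' [OPENING]. ROWS is a JSON list of rows, 1 to 12 of them, each of 6 numbers: dx, dy, dz in mm, then a rotation vector rx, ry, rz in rad; each row is the pose to reach, as a shift and turn from the pose commanded when the command began, along the tool's axes at that moment; what a row does not reach only later rows make up. A row lasts 1/12 s, in which the tool goes at most 41.7 mm and 0.125 rad, less where a joint would pass 70% of its speed; a pose out of reach is approached as far as the arm can. OPENING is the opening from 0.0 (shut) to 1.0 (fully open), set as the command begins (- or left out keeps the last). The fingers move at their own pace and stop on an object; the grip force is fixed at half the most. Time passes only in rows, so rows that do not move let the fingers close. It prints the time, the measured TCP pose, the force, the opening and the grip force at its end.
- arm.state(): the state, without advancing time (a new reading comes with each control period).
- camrig.read_camera(name): name is "side" or "top"; returns a dict with "pixels" (420x560x3 uint8, red, green, blue), "K" (3x3 intrinsics, pixels), "R" (3x3) and "t" (3): a world point X has camera coordinates R X + t. Camera axes: x right, y down, z forward; pixel columns grow to the right and rows downward; lengths in mm; the calibration is good to about 2 mm. A picture is of the moment at which its call begins. There is no depth.
- arm.sign_off(): hands the job in; it is judged then, once.
The state is a dict: "t": time; "qpos": joint angles; "qd": joint speeds; "effort": joint torques, N m; "tcp_pos": TCP position; "tool_rot": TCP orientation; "contact_force": force on the tool from outside, world axes, zero at the start; "moment": the same for the moment, N m; "opening": opening from 0.0 (shut) to 1.0 (fully open); "grasp_force": force on a finger pad.
Only numpy, scipy, OpenCV 4.12 (cv2) and the standard library are available. Lean on these libraries where they do the work, as an engineer would, in place of code of your own. Each camera call takes 0.05 s, during which the arm holds its last target. There are 200 camera calls.

## Working session

There is one attempt and no reset: what is moved stays moved. The work goes in short steps, Python scripts to look and compute and a shell command to move; the robot and the scene stay as the last step left them, time stands still between calls to the robot, and variables do not carry over. Pictures are saved under pics/ and viewed, at most 10 in all, crops included, and the job is handed in when it is done.

```bash
ls; mkdir -p pics; python3 - <<'E'
from plant import arm, camrig
import cv2,pickle
s=arm.state();print(s)
for n in("side","top"):
    c=camrig.read_camera(n);cv2.imwrite(f"pics/{n}0.png",c["pixels"][:,:,::-1]);pickle.dump({k:c[k] for k in c},open(f"{n}.pkl","wb"))
    print(n,c["K"],c["R"],c["t"])
E
```

```text
nudge.py
pics
plant.py
{'t': 0.0, 'qpos': array([-1.26607173e+00,  2.21223471e-01,  1.52762572e+00, -3.31891227e-05,
        1.39467983e+00, -1.26079120e-01]), 'qd': array([-5.01145836e-05, -6.02541891e-04, -2.20361174e-03,  3.11437936e-04,
       -5.76033042e-04, -5.89325244e-04]), 'effort': array([-8.32935202e-04, -4.96900105e+01, -3.89396310e+01, -1.00794937e-04,
        1.09701310e-02, -3.19869366e-05]), 'tcp_pos': array([ 260.92202355, -567.63064766,  403.59281903]), 'tool_rot': array([ 9.76889497e-01,  2.13742773e-01, -1.02636002e-04, -9.62869125e-04]), 'contact_force': array([-0.16447346, -0.01453489,  0.05089074]), 'moment': array([-0.00727568, -0.00288669, -0.0170057 ]), 'grasp_force': 0.0, 'opening': 1.0006769571930036}
side [[436.96318358   0.         279.64264491]
 [  0.         436.96318358 204.33966588]
 [  0.           0.           1.        ]] [[-0.99973987  0.01085946  0.02005645]
 [-0.01029037  0.57001606 -0.82156911]
 [-0.0203543  -0.82156178 -0.56975604]] [590.03550952  92.14650382 971.89227607]
top [[415.10071306   0.         269.35916663]
 [  0.         415.10071306 209.19588782]
 [  0.           0.           1.        ]] [[-0.01968317 -0.99975728 -0.0098973 ]
 [-0.9983835   0.02018212 -0.05313253]
 [ 0.05331938  0.00883548 -0.99853842]] [ 22.09099665 584.1176939  935.74994537]
```

View pics/side0.png

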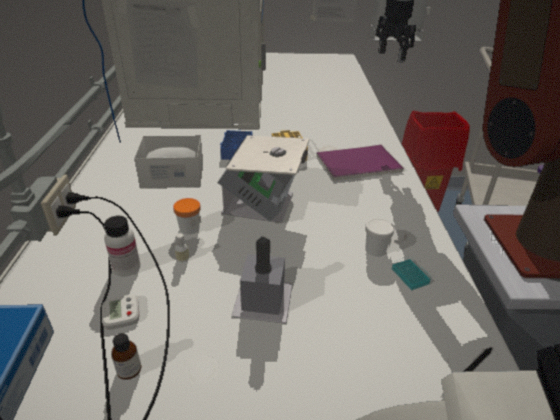

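View pics/top0.png

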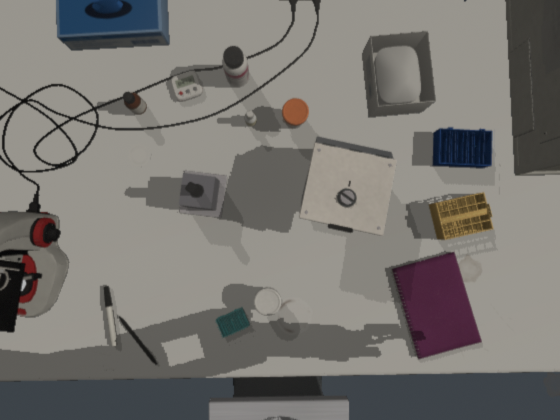

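The side view shows the box with its lid ajar at about (265,165) and the driver in its stand at (263,270). The top view shows the lid with its lock at (347,197), the stand at (199,192), cups at (268,301) and (295,112), and the bottle at (251,118). I'll enlarge these next.

```bash
python3 - <<'E'
import cv2,pickle,numpy as np
s=pickle.load(open("side.pkl","rb"))["pixels"][:,:,::-1];t=pickle.load(open("top.pkl","rb"))["pixels"][:,:,::-1]
def c(im,u,v,w,h,k): return cv2.resize(im[v:v+h,u:u+w],None,fx=k,fy=k,interpolation=cv2.INTER_CUBIC)
a=np.hstack([c(t,290,130,120,120,3.3333),c(s,210,120,120,120,3.3333)])
b=np.hstack([c(t,170,160,60,60,3.3333*1.0),c(t,170,160,60,60,3.3333),c(s,225,230,120,60,3.3333)])
b=np.hstack([c(t,170,160,60,60,3.3333),c(s,230,225,60,60,3.3333),c(s,230,270,60,60,3.3333),c(t,170,160,60,60,3.3333)])
cv2.imwrite("pics/crop1.png",np.vstack([a,b]))
E
```

```text
(no output)
```

View pics/crop1.png

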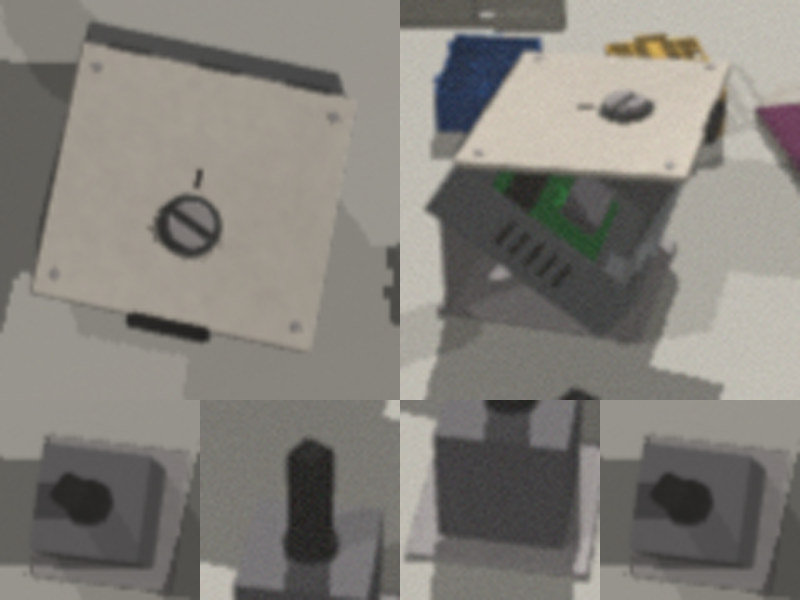

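Lid corners, lock and stand are clear in both views. I'll fit the poses, and the handle yaw from its silhouette.

```bash
cat > h.py <<'E'
import numpy as np,pickle,cv2
from scipy.optimize import least_squares
from scipy.spatial.transform import Rotation as Ro
C={n:pickle.load(open(n+".pkl","rb")) for n in("side","top")}
def proj(n,X):
    c=C[n];p=(np.asarray(X,float)@c["R"].T+c["t"])@c["K"].T;return p[...,:2]/p[...,2:]
def lidT(p):  # hinge x,y,z,yaw,tilt angle -> R(lid frame), o.  slope 35deg when lid=0
    x,y,z,yaw,a=p
    return Ro.from_euler("ZY",[yaw,-(np.radians(35)-a)]).as_matrix(),np.array([x,y,z])
E
python3 - <<'E'
from h import *
L=np.array([[3,84,0],[3,-84,0],[-153,-84,0],[-153,84,0],[-95,0,8.5]],float)
f=3.3333
tp=np.array([[88,42],[355,97],[310,350],[35,291],[190,224]])/f+[290,130]
sd=np.array([[60,163],[125,53],[330,68],[288,178],[227,103]])/f+[210,120]
def r(p):
    R,o=lidT(p);X=L@R.T+o;return np.r_[(proj("top",X)-tp).ravel(),(proj("side",X)-sd).ravel()]
for y0 in(0,-.3):
    s=least_squares(r,[600,-200,140,y0,.7]);print(s.x.round(3),s.cost,s.fun.round(1))
# slot direction (ends in top crop)
R,o=lidT(s.x)
# driver/stand
tp=np.array([[45,38],[152,57],[140,167],[34,154]])/f+[170,160]
S=np.array([[35,35,80],[35,-35,80],[-35,-35,80],[-35,35,80]],float)
def r2(p): return (proj("top",S@Ro.from_euler("z",p[2]).as_matrix().T+[p[0],p[1],0])-tp).ravel()
q=least_squares(r2,[600,200,-.2]);print("stand",q.x,q.fun.round(1))
mask={n:(C[n]["pixels"].max(2)<52).astype(np.uint8) for n in C}
win={"top":(175,170,210,215),"side":(245,230,285,275)}
def rend(n,p):
    K=8;m=np.zeros((420*K//1,560*K//1),np.uint8)
    Rz=Ro.from_euler("z",p[2]).as_matrix()
    b=np.array([[a,c,z] for a in(-10,10) for c in(-10,10) for z in(86,146)])@Rz.T+[p[0],p[1],0]
    th=np.linspace(0,6.28,40);c=np.array([[15*np.cos(t)+p[0],15*np.sin(t)+p[1],z] for t in th for z in(80,86)])
    for X in(b,c):
        cv2.fillConvexPoly(m,cv2.convexHull(np.round((proj(n,X)+.5)*K).astype(np.int32)),255)
    return cv2.resize(m,(560,420),interpolation=cv2.INTER_AREA)/255.
def cost(p):
    e=0
    for n,(a,b,c,d) in win.items():
        g=C[n]["pixels"].max(2)[b:d,a:c].astype(float); e+=(np.abs(rend(n,p)[b:d,a:c]-np.clip((85-g)/45,0,1))).sum()
    return e
for n,(a,b,c,d) in win.items(): print(n,C[n]["pixels"].max(2)[b:d:3,a:c:3])
import itertools
res=[]
for yaw in np.arange(0,90,7.5):
    bst=min((cost([x,y,np.radians(yaw)]),x,y) for x in q.x[0]+np.arange(-8,9,4) for y in q.x[1]+np.arange(-8,9,4));res.append((yaw,)+bst);print(yaw,np.round(bst,1))
E
```

```text
[ 6.87959e+02 -1.66669e+02  1.37358e+02 -2.28000e-01  6.75000e-01] 8.087553547272828 [-1.2  0.2  0.8  0.7  0.7  1.  -0.7  1.   0.9  0.8 -2.6  0.2 -0.7  0.2
 -0.1 -0.8 -0.4  0.9 -0.4 -0.1]
[ 6.87959e+02 -1.66669e+02  1.37358e+02 -2.28000e-01  6.75000e-01] 8.087553547315453 [-1.2  0.2  0.8  0.7  0.7  1.  -0.7  1.   0.9  0.8 -2.6  0.2 -0.7  0.2
 -0.1 -0.8 -0.4  0.9 -0.4 -0.1]
stand [ 6.22826062e+02  1.62551420e+02 -1.40304152e-01] [ 0.3  1.7  0.5 -0.1 -0.1 -0.8 -0.7 -0.8]
top [[150 150 150 131 143 141 144 150 149 150 151 150]
 [151 151 150  90 104 110 116 121 123 125 124 125]
 [149 149 145  90  90  90  90  90  90  91  92  97]
 [ 98  99  97  90  90  90  90  90  89  90  89  90]
 [ 99  98  95  90  86  49  79  89  89  90  91  89]
 [ 98  98  76  66  45  42  42  40  45  82  91  90]
 [ 99  98  69  61  41  42  42  39  39  48  90  90]
 [ 98  98  68  64  53  41  41  40  39  43  89  90]
 [ 99  98  67  65  66  53  37  39  41  61  83  90]
 [ 99  97  90  90  90  89  69  59  68  81  80  88]
 [ 98  97  90  90  90  90  91  88  82  81  82  81]
 [ 99  97  89  90  90  90  90  91  83  82  81  81]
 [ 99  97 
[... 632 characters left out ...]
18 123  44  41  41  41  67 122 120 121 121 124]
 [119 118 121 121  42  46  39  47  62 120 121 114 114 119]
 [120 118 116 120  44  35  40  47  62 110 111 106 106 102]
 [122 119 118 119  48  42  40  43  59 111 111 108 111  94]
 [122 117 119 100  40  36  41  42  51 104 109 112 112  88]
 [120 119 119 112  41  46  45  36  43 105 119 123 121  78]
 [121 118 119 118  59  47  44  41  63 122 119 120 118  75]]
0.0 [193.6 622.8 166.6]
7.5 [201.6 622.8 166.6]
15.0 [206.7 622.8 166.6]
22.5 [227.5 622.8 166.6]
30.0 [242.4 622.8 166.6]
37.5 [251.7 622.8 166.6]
45.0 [254.2 622.8 166.6]
52.5 [252.6 622.8 166.6]
60.0 [246.9 622.8 166.6]
67.5 [231.8 622.8 166.6]
75.0 [213.  622.8 166.6]
82.5 [199.7 622.8 166.6]
```

```bash
cat > drv.py <<'E'
from h import *
from scipy.optimize import minimize
win={"top":(175,170,212,215),"side":(245,230,283,282)}
def rend(n,T,z0,parts=True):
    K=8;m=np.zeros((420*K,560*K),np.uint8);R,o=T
    b=np.array([[a,c,z] for a in(-10,10) for c in(-10,10) for z in(81,141)])
    th=np.linspace(0,6.28,40);c=np.array([[15*np.cos(t),15*np.sin(t),z] for t in th for z in(75,81)])
    for X in(b,c):
        cv2.fillConvexPoly(m,cv2.convexHull(np.round((proj(n,X@R.T+o)+.5)*K).astype(np.int32)),255)
    return cv2.resize(m,(560,420),interpolation=cv2.INTER_AREA)/255.
def cost(p,per=False):
    e=[]
    for i,(n,(a,b,c,d)) in enumerate(win.items()):
        g=C[n]["pixels"].max(2)[b:d,a:c].astype(float)
        T=(Ro.from_euler("z",p[2]).as_matrix(),np.array([p[0],p[1],5]))
        e.append(np.abs(rend(n,T,0)[b:d,a:c]-np.clip((63-g)/18,0,1)).sum())
    return e if per else sum(e)
if __name__=="__main__":
  for yaw in range(-45,45,10):
    r=minimize(lambda p:cost([p[0],p[1],np.radians(yaw)]),[623,163],method="Nelder-Mead",options=dict(initial_simplex=[[617,160],[627,160],[622,170]],xatol=.2,fatol=.2))
    print(yaw,r.x.round(1),r.fun.round(1),np.round(cost([*r.x,np.radians(yaw)],True),1))
E
python3 drv.py
```

```text
-45 [623.6 165.3] 207.9 [ 31.7 176.2]
-35 [624.1 165.3] 201.3 [ 29.1 172.2]
-25 [624.3 166. ] 185.0 [ 29.6 155.4]
-15 [624.9 166.1] 161.9 [ 32.9 129. ]
-5 [623.9 166. ] 132.7 [39.5 93.2]
5 [624.  166.6] 127.7 [41.4 86.2]
15 [624.5 166.7] 162.1 [ 40.6 121.5]
25 [623.6 166.2] 189.7 [ 41.  148.6]
35 [624.4 165.9] 205.2 [ 36.3 168.8]
```

```bash
python3 - <<'E'
import cv2,pickle,numpy as np
o=[]
for n,(u,v) in(("top",(176,170)),("side",(243,233))):
    im=pickle.load(open(n+".pkl","rb"))["pixels"][v:v+40,u:u+40,::-1].astype(float)
    im=np.clip((im-20)*2,0,255).astype(np.uint8); o.append(cv2.resize(im,None,fx=10,fy=10,interpolation=cv2.INTER_NEAREST))
cv2.imwrite("pics/drv.png",np.hstack(o))
E
```

```text
(no output)
```

View pics/drv.png

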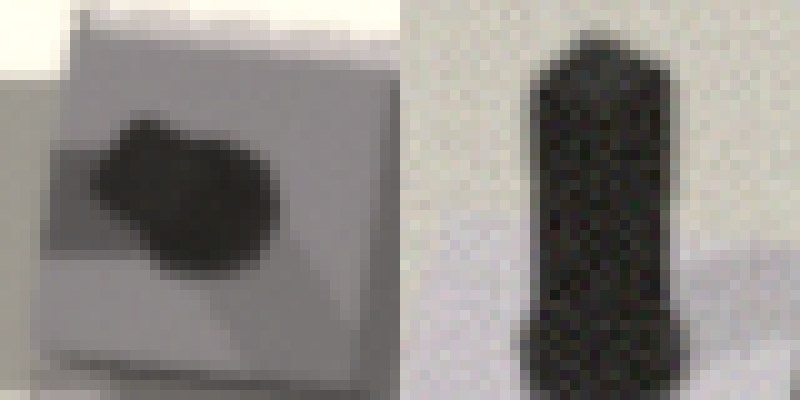

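The handle's top face shows as a diamond in both views, so the yaw is about 45° with bevelled corners. I'll refit with a chamfered handle.

```bash
sed -i 's/    b=np.array.*/    b=np.array([[s*a,t*c,z] for a,c in((10,10-CH),(10-CH,10)) for s in(-1,1) for t in(-1,1) for z in(81,141)])/; s/^win=/CH=3\nwin=/' drv.py
python3 - <<'E'
import drv,numpy as np
from scipy.optimize import minimize
for ch in(2,3,4):
  drv.CH=ch
  for yaw in range(-65,-10,6):
    r=minimize(lambda p:drv.cost([p[0],p[1],np.radians(yaw)]),[623,163],method="Nelder-Mead",options=dict(initial_simplex=[[617,160],[627,160],[622,170]],xatol=.2,fatol=.2))
    print(ch,yaw,r.x.round(1),r.fun.round(1),np.round(drv.cost([*r.x,np.radians(yaw)],True),1))
E
```

```text
2 -65 [624.2 166.4] 161.3 [ 34.1 127.2]
2 -59 [623.9 165.8] 167.1 [ 33.  134.1]
2 -53 [624.  166.1] 170.7 [ 31.9 138.8]
2 -47 [623.9 165.6] 167.5 [ 30.2 137.3]
2 -41 [623.8 165. ] 165.0 [ 28.9 136.1]
2 -35 [624.2 165.6] 165.8 [ 27.3 138.5]
2 -29 [624.  165.5] 161.3 [ 27.4 133.9]
2 -23 [624.2 165.4] 157.0 [ 29.9 127.1]
2 -17 [624.7 165.9] 147.0 [ 29.7 117.2]
2 -11 [624.1 165.8] 137.1 [ 33.5 103.6]
3 -65 [624.3 166.5] 146.6 [ 30.3 116.3]
3 -59 [624.  165.9] 151.1 [ 31.3 119.8]
3 -53 [623.9 165.9] 150.5 [ 29.1 121.3]
3 -47 [623.5 165.5] 146.7 [ 28.3 118.4]
3 -41 [623.7 165. ] 146.1 [ 28.3 117.8]
3 -35 [623.9 165.6] 147.0 [ 26.1 120.9]
3 -29 [624.2 165.7] 147.0 [ 26.2 120.7]
3 -23 [624.4 165.5] 142.5 [ 26.8 115.7]
3 -17 [624.3 165.8] 135.9 [ 28.9 107. ]
3 -11 [624.3 166.1] 129.4 [31.  98.4]
4 -65 [624.1 165.9] 131.0 [ 28.4 102.6]
4 -59 [624.2 166.2] 133.2 [ 27.3 106. ]
4 -53 [623.7 166. ] 132.1 [ 26.9 105.2]
4 -47 [623.7 165.8] 125.9 [26.6 99.3]
4 -41 [623.8 165.2] 125.2 [25.6 99.6]
4 -35 [624.3 165.8] 128.9 [ 24.9 104. ]
4 -29 [624.  165.7] 130.6 [ 24.8 105.8]
4 -23 [624.3 165.6] 128.3 [ 25.5 102.8]
4 -17 [624.4 165.9] 126.2 [26.8 99.4]
4 -11 [624.1 166.4] 119.3 [29.1 90.2]
```

```bash
cat > mv.py <<'E'
from plant import arm, camrig
from h import *
LID=[687.96,-166.67,137.36,-0.228]
def Rtool(tilt,yaw): # tool z down tilted by 'tilt' toward heading yaw; x ahead
    return Ro.from_euler("ZYX",[yaw,-tilt,np.pi]).as_matrix()
def go(P,R,d,verbose=1):  # put tool point d ahead of TCP at P
    s=arm.state();R0=Ro.from_quat(s["tool_rot"]).as_matrix()
    D=R0.T@(np.asarray(P)-d*R[:,2]-s["tcp_pos"]);rv=Ro.from_matrix(R0.T@R).as_rotvec()
    print("t %.2f"%s["t"],"row",D.round(1).tolist(),rv.round(3).tolist(),"nrows>=%.1f"%max(np.linalg.norm(D)/41.7,np.linalg.norm(rv)/.125),"tcp",s["tcp_pos"].round(1),"q",s["qpos"].round(2),"F",s["contact_force"].round(1),"open",round(s["opening"],3))
def lidpt(a,x,y,z): 
    R,o=lidT([*LID,a]);return R@[x,y,z]+o
E
python3 - <<'E'
from mv import *
R=Rtool(np.radians(35),LID[3]);print(R.round(2))
go(lidpt(.675,-135,0,60),R,173)
print(lidpt(.675,-135,0,0),lidpt(0,-135,0,0))
E
```

```text
[[ 0.8  -0.23  0.56]
 [-0.19 -0.97 -0.13]
 [ 0.57  0.   -0.82]]
t 0.10 row [373.5, -326.8, 56.8] [-0.203, 0.589, 0.637] nrows>=12.0 tcp [ 260.9 -567.7  403.7] q [-1.27  0.22  1.53  0.    1.39 -0.13] F [-0.3 -0.   0.6] open 1.001
[ 556.72411319 -136.21872027  146.01225849] [ 580.23638293 -141.67438275   59.92718109]
```

```bash
r='[373.5,-326.8,56.8,-0.203,0.589,0.637]'; python3 nudge.py '[[373.5,-326.8,56.8,-0.203,0.589,0.637],[373.5,-326.8,56.8,-0.203,0.589,0.637],[373.5,-326.8,56.8,-0.203,0.589,0.637],[373.5,-326.8,56.8,-0.203,0.589,0.637],[373.5,-326.8,56.8,-0.203,0.589,0.637],[373.5,-326.8,56.8,-0.203,0.589,0.637],[373.5,-326.8,56.8,-0.203,0.589,0.637],[373.5,-326.8,56.8,-0.203,0.589,0.637],[373.5,-326.8,56.8,-0.203,0.589,0.637],[373.5,-326.8,56.8,-0.203,0.589,0.637],[373.5,-326.8,56.8,-0.203,0.589,0.637],[373.5,-326.8,56.8,-0.203,0.589,0.637]]' 0.0
python3 - <<'E'
from mv import *
R=Rtool(np.radians(35),LID[3])
go(lidpt(.675,-135,0,60),R,173)
for a,z in((.675,6),(.45,0),(.22,0),(0,-3)): go(lidpt(a,-132,0,z),R,173)
E
```

```text
t: 1.1
tcp_pos: [463.9, -112.9, 347.7]
tool_rot: [0.947, -0.108, 0.3, 0.035]
contact_force: [0.5, -0.1, -0.4]
opening: -0.002
grasp_force: 0.0
t 1.10 row [0.1, 1.8, 0.3] [0.001, -0.002, 0.001] nrows>=0.0 tcp [ 463.9 -112.9  347.7] q [-0.45 -0.31  2.2   0.2   0.65  1.23] F [ 0.5 -0.1 -0.4] open -0.002
t 1.10 row [-31.4, 1.7, 44.2] [0.001, -0.002, 0.001] nrows>=1.3 tcp [ 463.9 -112.9  347.7] q [-0.45 -0.31  2.2   0.2   0.65  1.23] F [ 0.5 -0.1 -0.4] open -0.002
t 1.10 row [-51.0, 1.6, 73.9] [0.001, -0.002, 0.001] nrows>=2.2 tcp [ 463.9 -112.9  347.7] q [-0.45 -0.31  2.2   0.2   0.65  1.23] F [ 0.5 -0.1 -0.4] open -0.002
t 1.10 row [-61.0, 1.6, 102.5] [0.001, -0.002, 0.001] nrows>=2.9 tcp [ 463.9 -112.9  347.7] q [-0.45 -0.31  2.2   0.2   0.65  1.23] F [ 0.5 -0.1 -0.4] open -0.002
t 1.10 row [-64.3, 1.6, 134.3] [0.001, -0.002, 0.001] nrows>=3.6 tcp [ 463.9 -112.9  347.7] q [-0.45 -0.31  2.2   0.2   0.65  1.23] F [ 0.5 -0.1 -0.4] open -0.002
```

Excellent motion fidelity. Pushing the lid along its arc.

```bash
python3 nudge.py '[[-16,2,22,0,0,0],[-32,2,44,0,0,0],[-38,2,54,0,0,0],[-45,2,64,0,0,0],[-51,2,74,0,0,0],[-55,2,84,0,0,0],[-58,2,93,0,0,0],[-61,2,102,0,0,0],[-63,2,112,0,0,0],[-64,2,120,0,0,0],[-64,2,126,0,0,0],[-64,2,129,0,0,0]]' 0.0
python3 - <<'E'
from mv import *
R=Rtool(np.radians(35),LID[3])
go(lidpt(0,-132,0,-3),R,173)
E
```

```text
t: 2.1
tcp_pos: [483.9, -121.7, 205.5]
tool_rot: [0.948, -0.107, 0.298, 0.034]
contact_force: [-77.1, 12.2, 76.1]
opening: -0.002
grasp_force: 53.8
t 2.10 row [0.1, -2.4, 5.6] [-0.0, 0.001, 0.002] nrows>=0.1 tcp [ 483.9 -121.7  205.5] q [-0.44  0.02  2.23  0.41  0.32  1.  ] F [-77.1  12.2  76.1] open -0.002
```

Firm contact, so the lid is shut. I'll back off and measure again.

```bash
python3 nudge.py '[[0,0,-6,0,0,0],[0,0,-12,0,0,0],[0,0,-30,0,0,0],[-20,0,-70,0,0,0],[-50,0,-110,0,0,0],[-90,20,-140,0,0,0],[-130,40,-140,0,0,0],[-130,80,-140,0,0,0],[-130,120,-140,0,0,0],[-130,160,-140,0,0,0],[-130,160,-140,0,0,0]]' 
python3 - <<'E'
from plant import arm, camrig
import cv2,pickle,numpy as np
o=[]
for n,(u,v) in(("top",(290,130)),("side",(210,125))):
    c=camrig.read_camera(n);pickle.dump(dict(c),open(n+".pkl","wb"))
    o.append(cv2.resize(c["pixels"][v:v+110,u:u+110,::-1],(400,400),interpolation=cv2.INTER_CUBIC))
cv2.imwrite("pics/shut.png",np.hstack(o))
E
```

```text
t: 3.02
tcp_pos: [264.4, -238.9, 246.8]
tool_rot: [0.947, -0.109, 0.3, 0.038]
contact_force: [0.6, 0.6, -0.4]
opening: -0.002
grasp_force: 0.0
```

View pics/shut.png

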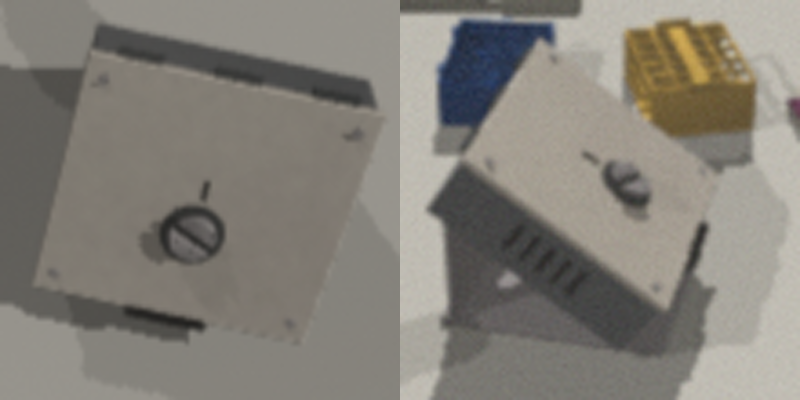

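The lid is shut: top view corners (93,50), (383,117), (300,344), (36,286) in the crop, lock at (192,235), slot running from up-left to down-right. I'll refit.

```bash
python3 - <<'E'
from h import *
f=400/110
T=lambda a:(np.array(a)+.5)/f-.5+[290,130]
S=lambda a:(np.array(a)+.5)/f-.5+[210,125]
L=np.array([[3,84,0],[3,-84,0],[-153,-84,0],[-153,84,0],[-95,0,8.5]],float)
tp=T([[93,50],[383,117],[300,344],[36,286],[192,235]])
sd=S([[63,160],[143,40],[318,178],[265,310],[227,183]])
w=np.array([1,1,1,1,2.])[:,None]
def r(p):
    R,o=lidT([*p[:4],p[4]]);X=L@R.T+o;return np.r_[((proj("top",X)-tp)*w).ravel(),((proj("side",X)-sd)*w).ravel()]
s=least_squares(r,[688,-167,137,-.23,0],loss="soft_l1");print(s.x.round(3),s.fun.round(1))
s=least_squares(lambda p:r([*p,0]),[688,-167,137,-.23],loss="soft_l1");print(s.x.round(3),s.fun.round(1))
# lock from the two views alone
R,o=lidT([*s.x,0])
l=least_squares(lambda X:np.r_[proj("top",X)-tp[4],proj("side",X)-sd[4]],[600,-145,90]);print("lock tri",l.x,l.fun.round(2),"model",R@[-95,0,8.5]+o)
# slot angle: best projection
a=T([[172,222],[212,250]]);d=(a[0]-a[1])
c=R@[-95,0,8.5]+o
for ph in np.arange(.8,1.4,.05):
    v=R@[14*np.cos(ph),14*np.sin(ph),0];e=proj("top",c+v)-proj("top",c-v);print(round(ph,2),round(np.degrees(np.arctan2(e[1],e[0])-np.arctan2(d[1],d[0])),1),end="; ")
E
```

```text
[ 6.86329e+02 -1.65101e+02  1.37006e+02 -2.41000e-01 -8.00000e-03] [-0.6 -0.1  1.7 -0.5  0.6 -0.2 -1.3 -0.8  0.1  2.5 -1.1  0.2 -1.   0.2
 -0.3  0.6 -0.5  1.5  1.6 -0.7]
[ 6.86712e+02 -1.65239e+02  1.36522e+02 -2.41000e-01] [-0.6 -0.3  1.7 -0.6  0.6 -0.  -1.3 -0.8  0.1  2.5 -1.3  0.3 -1.1  0.4
 -0.2  0.4 -0.4  1.4  1.5 -0.8]
lock tri [ 608.72327798 -145.56719342   87.82185624] [-0.01  0.19 -0.21 -0.03] model [ 606.41393082 -145.4731196    88.99457841]
0.8 20.4; 0.85 17.3; 0.9 14.3; 0.95 11.3; 1.0 8.3; 1.05 5.5; 1.1 2.6; 1.15 -0.2; 1.2 -3.0; 1.25 -5.7; 1.3 -8.4; 1.35 -11.0;
```

Lid fit is good: lock near (607.5, -145.5, 88.5), slot about 1.15 rad from the up-slope line. Next I go above the driver at yaw 50°, opening the gripper.

```bash
python3 - <<'E'
from mv import *
R=Rtool(0,np.radians(50.5))
go([624,165.5,215],R,155)
E
```

```text
t 3.12 row [280.9, -476.3, 44.4] [0.344, -0.545, -1.079] nrows>=13.3 tcp [ 264.7 -238.7  246.3] q [-1.18 -0.5   2.54  0.68  0.83  0.23] F [0.5 0.1 0.5] open -0.003
```

```bash
python3 nudge.py '[[24,0,-34,0,0,0],[48,0,-68,0,0,0],[80,-60,-68,0,0,0],[281,-476,44,0.344,-0.545,-1.079],[281,-476,44,0.344,-0.545,-1.079],[281,-476,44,0.344,-0.545,-1.079],[281,-476,44,0.344,-0.545,-1.079],[281,-476,44,0.344,-0.545,-1.079],[281,-476,44,0.344,-0.545,-1.079],[281,-476,44,0.344,-0.545,-1.079],[281,-476,44,0.344,-0.545,-1.079],[281,-476,44,0.344,-0.545,-1.079]]' 0.9
python3 - <<'E'
from mv import *
R=Rtool(0,np.radians(50.5))
go([624,165.5,215],R,155)
E
```

```text
t: 4.12
tcp_pos: [537.9, 78.2, 362.5]
tool_rot: [0.925, 0.378, 0.034, 0.004]
contact_force: [0.3, -0.3, 0.6]
opening: 0.903
grasp_force: 0.0
t 4.12 row [122.8, -1.9, -0.1] [0.036, -0.059, -0.105] nrows>=2.9 tcp [537.9  78.2 362.5] q [-0.01  0.03  1.81  0.02  1.23  0.78] F [ 0.3 -0.3  0.6] open 0.903
```

```bash
python3 nudge.py '[[122.8,-1.9,0,0.036,-0.059,-0.105],[122.8,-1.9,0,0.036,-0.059,-0.105],[122.8,-1.9,0,0.036,-0.059,-0.105],[122.8,-1.9,0,0.036,-0.059,-0.105],[122.8,-1.9,0,0.036,-0.059,-0.105]]' 0.9
python3 - <<'E'
from mv import *
R=Rtool(0,np.radians(50.5))
go([624,165.5,115],R,155)
import drv
# check where the gripper stands: is the handle still visible in side view
c=camrig.read_camera("side");t=camrig.read_camera("top")
o=[cv2.resize(x["pixels"][v:v+100,u:u+100,::-1],(400,400),interpolation=cv2.INTER_CUBIC) for x,u,v in((t,150,140),(c,215,190))]
cv2.imwrite("pics/pre.png",np.hstack(o))
E
```

```text
t: 4.53
tcp_pos: [624.2, 164.2, 368.7]
tool_rot: [0.905, 0.425, 0.0, -0.0]
contact_force: [-0.3, -0.8, -0.3]
opening: 0.894
grasp_force: 0.0
t 4.53 row [0.8, -0.9, 98.7] [-0.0, -0.001, -0.004] nrows>=2.4 tcp [624.2 164.2 368.7] q [0.13 0.29 1.51 0.   1.34 0.83] F [-0.3 -0.8 -0.3] open 0.894
```

View pics/pre.png

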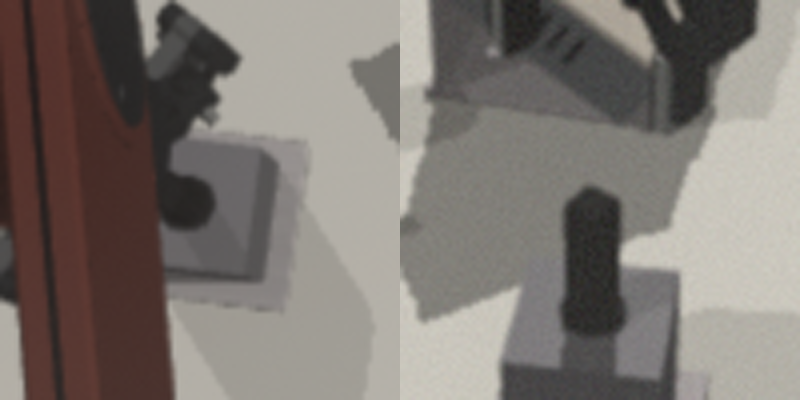

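The fingers stand either side of the handle (side crop about x=500 and 690, handle at 593), well centred. I'll go down and grip.

```bash
python3 nudge.py '[[0,0,33,0,0,0],[1,-1,66,0,0,0],[1,-1,90,0,0,0],[1,-1,98.7,0,0,0],[1,-1,98.7,0,0,0]]' 0.9
python3 nudge.py '[[0,0,0,0,0,0],[0,0,0,0,0,0],[0,0,0,0,0,0],[0,0,0,0,0,0],[0,0,0,0,0,0],[0,0,0,0,0,0],[0,0,0,0,0,0],[0,0,0,0,0,0]]' 0.0
python3 nudge.py '[[0,0,-20,0,0,0],[0,0,-50,0,0,0],[0,0,-85,0,0,0],[0,0,-120,0,0,0],[0,0,-150,0,0,0],[0,0,-180,0,0,0],[0,0,-180,0,0,0]]'
python3 - <<'E'
from mv import *
s=arm.state();print(s["tcp_pos"])
for n in("side","top"): pickle.dump(dict(camrig.read_camera(n)),open(n+".pkl","wb"))
R=Ro.from_quat(s["tool_rot"]).as_matrix()
p=s["tcp_pos"]+R[:,2]*(155+110);print(proj("side",p),p)
u,v=proj("side",p).astype(int)
im=pickle.load(open("side.pkl","rb"))["pixels"][v-90:v+30,u-60:u+60,::-1]
cv2.imwrite("pics/held.png",cv2.resize(im,(600,600),interpolation=cv2.INTER_CUBIC))
E
```

```text
t: 5.05
tcp_pos: [622.3, 161.8, 269.2]
tool_rot: [0.906, 0.423, -0.001, -0.001]
contact_force: [0.3, -0.2, 0.1]
opening: 0.897
grasp_force: 0.0
t: 5.72
tcp_pos: [624.8, 162.9, 273.4]
tool_rot: [0.906, 0.423, 0.003, 0.0]
contact_force: [0.3, -0.4, 6.0]
opening: 0.225
grasp_force: 58.9
t: 6.3
tcp_pos: [624.7, 162.7, 460.0]
tool_rot: [0.906, 0.423, 0.007, 0.002]
contact_force: [0.9, 0.3, -0.2]
opening: 0.227
grasp_force: 58.8
[624.7049132  162.69628067 460.01180298]
[259.67128325 215.7586582 ] [628.50305043 163.52028714 195.0403042 ]
```

View pics/held.png

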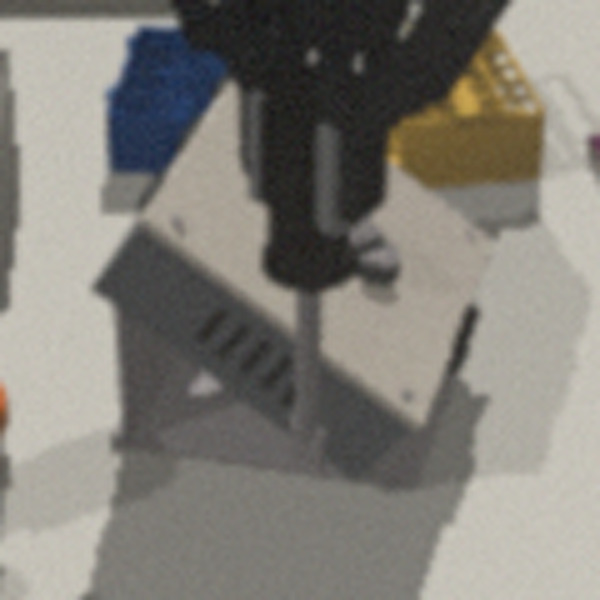

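Gripped on the flats (19 mm opening). The blade end is around (308,450), but its direction is unclear, so I'll turn the tool square to the side camera over the white table.

```bash
python3 - <<'E'
from mv import *
go([520,130,180],Rtool(0,0),265)
E
```

```text
t 6.40 row [-91.7, -58.8, 7.6] [0.001, -0.006, 0.874] nrows>=7.0 tcp [623.9 162.5 453.2] q [0.13 0.24 1.41 0.   1.48 0.83] F [ 0.1  0.6 -2.4] open 0.224
```

```bash
python3 nudge.py '[[-91.7,-58.8,7.6,0,-0.006,0.874],[-91.7,-58.8,7.6,0,-0.006,0.874],[-91.7,-58.8,7.6,0,-0.006,0.874],[-91.7,-58.8,7.6,0,-0.006,0.874],[-91.7,-58.8,7.6,0,-0.006,0.874],[-91.7,-58.8,7.6,0,-0.006,0.874],[-91.7,-58.8,7.6,0,-0.006,0.874],[-91.7,-58.8,7.6,0,-0.006,0.874],[-91.7,-58.8,7.6,0,-0.006,0.874],[-91.7,-58.8,7.6,0,-0.006,0.874]]'
python3 - <<'E'
from mv import *
for n in("side","top"): pickle.dump(dict(camrig.read_camera(n)),open(n+".pkl","wb"))
s=arm.state();print(s["tcp_pos"])
R=Ro.from_quat(s["tool_rot"]).as_matrix();print(R.round(3))
p=s["tcp_pos"]+R[:,2]*268;print(proj("side",p),proj("top",p),p)
u,v=proj("side",p).astype(int)
im=pickle.load(open("side.pkl","rb"))["pixels"][v-50:v+25,u-37:u+38,::-1]
print((u-37,v-50))
cv2.imwrite("pics/held2.png",cv2.resize(im,(600,600),interpolation=cv2.INTER_CUBIC))
E
```

```text
t: 7.23
tcp_pos: [519.6, 129.9, 442.3]
tool_rot: [1.0, 0.002, -0.003, 0.001]
contact_force: [0.9, -0.1, -1.2]
opening: 0.228
grasp_force: 58.9
[519.74297352 129.91098083 443.00253227]
[[ 1.     0.002 -0.004]
 [ 0.002 -1.    -0.001]
 [-0.004  0.001 -1.   ]]
[323.85553966 214.13702495] [206.57142133 240.51487649] [518.68432444 129.64580566 175.0047544 ]
(np.int64(286), np.int64(164))
```

View pics/held2.png

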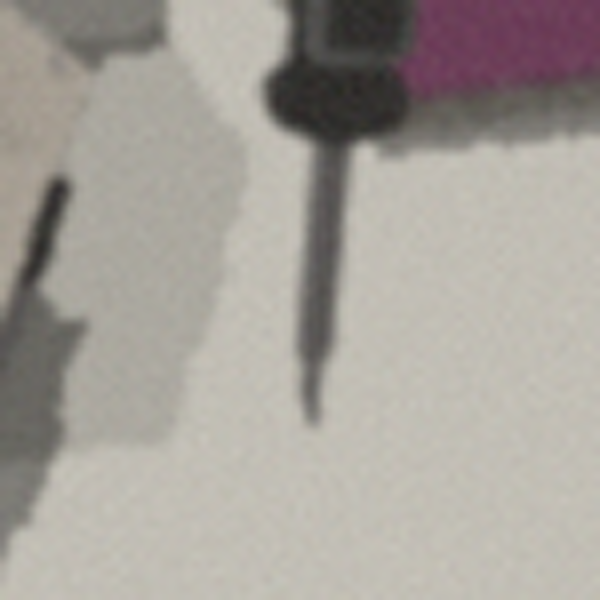

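The blade is edge-on here (tip at crop (313,422)), so its width lies along tool y. I'll compare the collar and tip with nominal and extract the blade in the top view numerically.

```bash
python3 - <<'E'
from mv import *
s=arm.state();R=Ro.from_quat(s["tool_rot"]).as_matrix();o=s["tcp_pos"]
f=lambda d,x=0,y=0:o+R@[x,y,d]
for d in(187,193,252,264,268,272): print(d,proj("side",f(d)).round(1),proj("top",f(d)).round(1))
g=C["side"]["pixels"].astype(int).sum(2)//3
print("side rows: u-centroid,width")
for v in range(172,222,3):
    row=np.clip(190-g[v,300:345],0,None)*(g[v,300:345]<165);print(v,(row@np.arange(300,345)/max(row.sum(),1)).round(1),row.sum()//10,end=" | ")
g=C["top"]["pixels"].astype(int).sum(2)//3
print();print(g[226:256:1,190:224:1])
E
```

```text
187 [327.5 173.8] [198.9 241.4]
193 [327.3 177. ] [199.5 241.3]
252 [324.5 206.6] [205.2 240.7]
264 [324.  212.3] [206.2 240.6]
268 [323.9 214.1] [206.6 240.5]
272 [323.7 216. ] [206.9 240.5]
side rows: u-centroid,width
172 330.8 308 | 175 330.3 349 | 178 329.8 334 | 181 330.6 202 | 184 323.5 55 | 187 321.6 62 | 190 323.9 48 | 193 323.8 48 | 196 322.8 53 | 199 321.6 55 | 202 323.1 47 | 205 325.0 43 | 208 322.3 41 | 211 319.6 31 | 214 321.3 16 | 217 304.0 2 | 220 0.0 0 | 
[[ 36  37  36 ... 146 146 146]
 [ 37  37  37 ... 146 146 146]
 [ 37  37  37 ... 146 146 146]
 ...
 [ 51  44  38 ... 164 165 164]
 [ 52  44  40 ... 164 165 164]
 [ 52  46  39 ... 164 164 164]]
```

```bash
python3 - <<'E'
from mv import *
np.set_printoptions(linewidth=220,threshold=99999)
g=C["side"]["pixels"].astype(int).sum(2)//3
print(g[203:222,318:334])
for v in range(184,219,2):
    r=g[v,314:336].astype(float);b=np.median(np.r_[r[:4],r[-4:]]);w=np.clip(b-12-r,0,None);print(v,(w@np.arange(314,336)/max(w.sum(),1)).round(2),(w.sum()/100).round(1),end=" | ")
g=C["top"]["pixels"].astype(int).sum(2)//3
print();print(g[228:254,194:220])
E
```

```text
[[187 185 189 187 180 135  97  87  87 118 171 188 187 188 186 187]
 [190 189 189 189 178 130  92  88  86 120 170 189 189 187 187 190]
 [187 182 188 187 176 128  94  87  88 122 171 188 189 188 188 187]
 [188 188 187 189 173 126  95  86  89 127 169 183 189 188 187 189]
 [189 191 189 187 172 123  96  88 100 138 177 188 188 188 187 187]
 [187 186 188 186 175 136  94  92 112 156 182 188 184 187 189 187]
 [189 189 186 188 184 150 109 102 138 173 188 188 188 188 189 188]
 [187 188 188 190 182 158 111 110 150 183 189 189 190 188 188 186]
 [188 191 187 190 180 153 106 109 159 182 188 187 186 189 191 189]
 [190 187 185 188 182 149 102 116 167 184 186 188 189 187 188 186]
 [186 186 190 190 180 153 107 120 172 185 186 189 187 186 186 186]
 [186 191 189 188 186 165 120 123 174 189 190 187 187 189 190 185]
 [188 186 190 190 188 178 129 127 167 185 188 188 188 186 188 187]
 [189 184 188 190 188 181 145 140 174 187 187 189 186 190 192 185]
 [186 187 187 190 186 183 171 166 182 191 190 189 186 190 188 185]
 [190 188 186 189 186 188 187 185 186 189 187 188 189 188 189 186]
 [189 187 186 190 189 186 18
[... 2559 characters left out ...]
  40  41  41  44  44  45  46  43  41  41  42  47  53  48]
 [ 37  37  37  37  38  38  38  38  39  38  37  39  40  40  40  43  44  45  44  42  38  38  38  45  51  47]
 [ 36  36  37  37  37  38  38  39  39  38  38  39  41  43  44  47  52  59  56  50  42  42  43  51  56  53]
 [ 36  37  38  37  38  37  39  39  39  39  40  41  50  69  74  85  92 109 107  90  73  74  76  89  93  92]
 [ 38  36  37  37  37  38  38  39  38  40  40  46  75 118 125 137 142 157 155 137 125 126 129 140 143 143]
 [ 37  37  36  37  37  38  38  38  40  39  41  60 111 156 160 161 162 163 164 162 160 160 161 162 162 162]
 [ 37  36  38  37  37  38  38  38  39  38  43  76 140 161 163 164 164 164 164 164 164 164 164 164 165 164]]
```

The blade end lies 268 mm ahead of the TCP, on the tool axis within about 1 mm. Now I'll work out a hover over the lock.

```bash
cat >> mv.py <<'E'
LID=[687.3,-165.3,136.5,-0.236]
LOCK=np.array([608.3,-145.5,88.5])
RL=lidT([*LID,0])[0]
def Rlock(phi): return RL@Ro.from_euler("z",phi+np.pi/2).as_matrix()@np.diag([1,-1,-1.])
def at(phi,h,dx=0,dy=0): return LOCK+RL@[dx,dy,h]
E
python3 - <<'E'
from mv import *
go(at(1.15,45),Rlock(1.15),268)
go([500,50,190],Rtool(0,LID[3]+2.72),268)
E
```

```text
t 7.33 row [-86.1, 233.1, 98.7] [-0.796, 0.075, -2.383] nrows>=20.1 tcp [519.7 129.9 443. ] q [ 0.1  -0.02  1.71 -0.    1.45  1.67] F [ 0.5  0.3 -2.1] open 0.227
t 7.33 row [-20.0, 79.9, -14.8] [-0.004, 0.003, -2.482] nrows>=19.9 tcp [519.7 129.9 443. ] q [ 0.1  -0.02  1.71 -0.    1.45  1.67] F [ 0.5  0.3 -2.1] open 0.227
```

```bash
python3 nudge.py '[[-20,80,-15,0,0,-2.482],[-20,80,-15,0,0,-2.482],[-20,80,-15,0,0,-2.482],[-20,80,-15,0,0,-2.482],[-20,80,-15,0,0,-2.482],[-20,80,-15,0,0,-2.482],[-20,80,-15,0,0,-2.482],[-20,80,-15,0,0,-2.482],[-20,80,-15,0,0,-2.482],[-20,80,-15,0,0,-2.482],[-20,80,-15,0,0,-2.482],[-20,80,-15,0,0,-2.482]]'
python3 - <<'E'
from mv import *
go(at(1.15,45),Rlock(1.15),268)
E
```

```text
t: 8.33
tcp_pos: [499.8, 50.0, 458.7]
tool_rot: [0.737, 0.676, -0.001, -0.001]
contact_force: [1.3, 0.3, -0.8]
opening: 0.225
grasp_force: 59.5
t 8.33 row [-158.5, -52.3, 114.1] [-0.51, -0.386, -0.967] nrows>=9.3 tcp [499.8  50.  458.7] q [-0.06 -0.11  1.77 -0.    1.48  0.03] F [ 1.3  0.3 -0.8] open 0.225
```

```bash
python3 nudge.py '[[-158.5,-52.3,114.1,-0.51,-0.386,-0.967],[-158.5,-52.3,114.1,-0.51,-0.386,-0.967],[-158.5,-52.3,114.1,-0.51,-0.386,-0.967],[-158.5,-52.3,114.1,-0.51,-0.386,-0.967],[-158.5,-52.3,114.1,-0.51,-0.386,-0.967],[-158.5,-52.3,114.1,-0.51,-0.386,-0.967],[-158.5,-52.3,114.1,-0.51,-0.386,-0.967],[-158.5,-52.3,114.1,-0.51,-0.386,-0.967],[-158.5,-52.3,114.1,-0.51,-0.386,-0.967],[-158.5,-52.3,114.1,-0.51,-0.386,-0.967],[-158.5,-52.3,114.1,-0.51,-0.386,-0.967],[-158.5,-52.3,114.1,-0.51,-0.386,-0.967]]'
python3 - <<'E'
from mv import *
go(at(1.15,45),Rlock(1.15),268)
go(at(1.15,12),Rlock(1.15),268)
E
```

```text
t: 9.33
tcp_pos: [432.3, -103.1, 344.9]
tool_rot: [0.312, 0.901, 0.026, 0.299]
contact_force: [-0.0, 0.5, -1.4]
opening: 0.231
grasp_force: 59.7
t 9.33 row [-1.1, 0.5, 0.9] [-0.005, 0.002, -0.007] nrows>=0.1 tcp [ 432.3 -103.1  344.9] q [-0.46 -0.41  2.28  0.19  0.68 -1.47] F [-0.   0.5 -1.4] open 0.231
t 9.33 row [-1.1, 0.6, 33.9] [-0.005, 0.002, -0.007] nrows>=0.8 tcp [ 432.3 -103.1  344.9] q [-0.46 -0.41  2.28  0.19  0.68 -1.47] F [-0.   0.5 -1.4] open 0.231
```

```bash
python3 nudge.py '[[-1,0.6,17,-0.005,0.002,-0.007],[-1,0.6,30,-0.005,0.002,-0.007],[-1,0.6,34,-0.005,0.002,-0.007],[-1,0.6,34,-0.005,0.002,-0.007],[-1,0.6,34,-0.005,0.002,-0.007]]'
python3 - <<'E'
from mv import *
for n in("side","top"): pickle.dump(dict(camrig.read_camera(n)),open(n+".pkl","wb"));C[n]=pickle.load(open(n+".pkl","rb"))
go(at(1.15,12),Rlock(1.15),268)
s=arm.state();R=Ro.from_quat(s["tool_rot"]).as_matrix();p=s["tcp_pos"]+R[:,2]*268
o=[]
for n in("top","side"):
    u,v=(proj(n,LOCK)+.5).astype(int);print(n,"origin",u-25,v-25,"tip pred",proj(n,p),proj(n,p-R[:,2]*60),"lock",proj(n,LOCK))
    im=C[n]["pixels"][v-25:v+25,u-25:u+25,::-1];o.append(cv2.resize(im,(400,400),interpolation=cv2.INTER_CUBIC))
cv2.imwrite("pics/hover.png",np.clip(np.hstack(o)*1.3,0,255))
E
```

```text
t: 9.75
tcp_pos: [452.5, -107.7, 317.8]
tool_rot: [0.307, 0.903, 0.028, 0.299]
contact_force: [-0.2, -0.2, -1.1]
opening: 0.23
grasp_force: 59.8
t 9.85 row [0.5, -0.5, 0.3] [0.001, 0.001, 0.001] nrows>=0.0 tcp [ 452.6 -107.8  318.5] q [-0.45 -0.3   2.26  0.22  0.6  -1.5 ] F [-0.3 -0.3 -1.2] open 0.229
top origin 317 170 tip pred [342.50439508 197.0355871 ] [343.06082266 212.0493563 ] lock [342.45732973 194.62519695]
side origin 247 150 tip pred [274.62926974 171.20914295] [289.76882579 154.39303459] lock [272.0338601  174.70566714][ WARN:0@2.266] global loadsave.cpp:1063 imwrite_ Unsupported depth image for selected encoder is fallbacked to CV_8U.
```

View pics/hover.png

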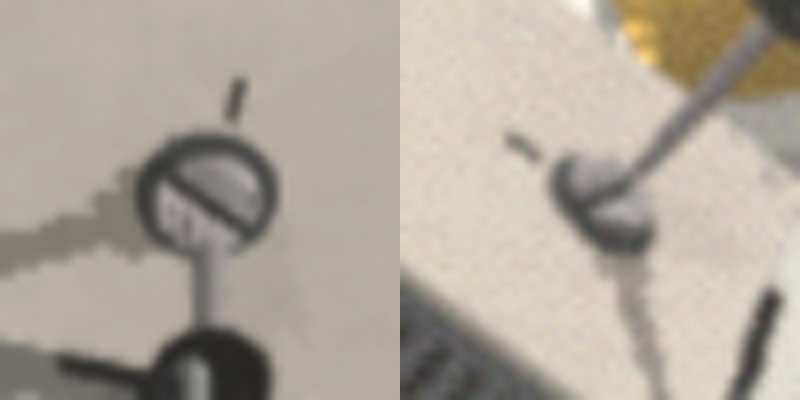

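In the hover view, the top crop shows the slot from (165,172) to (252,232) with the shaft at x≈207. The side crop shows the shaft about 1 mm down-slope of the slot centre. I'll shift slightly up-slope and feel downward.

```bash
python3 - <<'E'
from mv import *
for h in(2,-1.5,-4): go(at(1.15,h,1.0,-.7),Rlock(1.15),268)
E
```

```text
t 9.85 row [-0.7, -0.7, 10.3] [0.001, 0.001, 0.001] nrows>=0.2 tcp [ 452.6 -107.8  318.5] q [-0.45 -0.3   2.26  0.22  0.6  -1.5 ] F [-0.3 -0.3 -1.2] open 0.229
t 9.85 row [-0.7, -0.7, 13.8] [0.001, 0.001, 0.001] nrows>=0.3 tcp [ 452.6 -107.8  318.5] q [-0.45 -0.3   2.26  0.22  0.6  -1.5 ] F [-0.3 -0.3 -1.2] open 0.229
t 9.85 row [-0.7, -0.7, 16.3] [0.001, 0.001, 0.001] nrows>=0.4 tcp [ 452.6 -107.8  318.5] q [-0.45 -0.3   2.26  0.22  0.6  -1.5 ] F [-0.3 -0.3 -1.2] open 0.229
```

```bash
python3 nudge.py '[[-0.7,-0.7,5,0,0,0],[-0.7,-0.7,9,0,0,0],[-0.7,-0.7,11,0,0,0],[-0.7,-0.7,12,0,0,0],[-0.7,-0.7,13,0,0,0],[-0.7,-0.7,13.8,0,0,0],[-0.7,-0.7,13.8,0,0,0]]'
python3 - <<'E'
from mv import *
s=arm.state();R=Ro.from_quat(s["tool_rot"]).as_matrix();p=s["tcp_pos"]+R[:,2]*268
print("tip in lid frame rel lock",(RL.T@(p-LOCK)).round(2),"F lid",(RL.T@s["contact_force"]).round(1),s["moment"].round(2))
E
```

```text
t: 10.43
tcp_pos: [460.2, -110.8, 308.1]
tool_rot: [0.307, 0.903, 0.028, 0.3]
contact_force: [-19.1, 2.6, 16.1]
opening: 0.227
grasp_force: 63.3
tip in lid frame rel lock [ 1.47 -0.64 -0.89] F lid [-6.5 -1.9 24.1] [ 0.26  1.89 -0.1 ]
```

```bash
cat > rep.py <<'E'
from mv import *
s=arm.state();R=Ro.from_quat(s["tool_rot"]).as_matrix();p=s["tcp_pos"]+R[:,2]*268
print("tip rel lock lid",(RL.T@(p-LOCK)).round(2),"F tool",(R.T@s["contact_force"]).round(1),"M tool",(R.T@s["moment"]).round(2),"t",round(s["t"],1))
E
python3 nudge.py '[[0.5,0,-0.5,0,0,0],[1,0,-0.5,0,0,0],[1.5,0,-0.5,0,0,0],[1.5,0,-0.5,0,0,0]]'; python3 rep.py
python3 nudge.py '[[0.5,0,0.2,0,0,0],[1,0,0.2,0,0,0],[1.5,0,0.2,0,0,0],[1.5,0,0.2,0,0,0]]'; python3 rep.py
```

```text
t: 10.77
tcp_pos: [459.2, -110.1, 307.8]
tool_rot: [0.307, 0.903, 0.028, 0.301]
contact_force: [-10.9, 0.2, 10.0]
opening: 0.228
grasp_force: 61.7
tip rel lock lid [ 0.93 -0.45 -0.5 ] F tool [  1.7  -3.4 -14.3] M tool [ 0.87  0.79 -0.03] t 10.8
t: 11.1
tcp_pos: [458.7, -109.6, 307.4]
tool_rot: [0.307, 0.902, 0.027, 0.302]
contact_force: [-9.0, -0.1, 10.2]
opening: 0.224
grasp_force: 61.6
tip rel lock lid [ 0.74 -0.33 -0.46] F tool [  0.2  -2.6 -13.3] M tool [ 0.92  0.36 -0.01] t 11.1
```

```bash
python3 nudge.py '[[0.7,0,0,0,0,0],[1.4,0,0,0,0,0],[2,0,0,0,0,0],[2,0,0,0,0,0]]'; python3 rep.py
python3 nudge.py '[[0.7,0,0.3,0,0,0],[1.4,0,0.3,0,0,0],[2,0,0.3,0,0,0],[2,0,0.3,0,0,0]]'; python3 rep.py
```

```text
t: 11.43
tcp_pos: [457.9, -108.9, 306.9]
tool_rot: [0.307, 0.902, 0.027, 0.303]
contact_force: [-5.1, -2.0, 8.0]
opening: 0.229
grasp_force: 61.0
tip rel lock lid [ 0.36 -0.1  -0.31] F tool [-2.1 -2.5 -9.1] M tool [ 0.99 -0.39  0.05] t 11.4
t: 11.77
tcp_pos: [457.2, -108.1, 306.3]
tool_rot: [0.307, 0.902, 0.027, 0.304]
contact_force: [-4.6, -3.0, 8.6]
opening: 0.23
grasp_force: 61.1
tip rel lock lid [-0.16  0.38 -0.31] F tool [-3.3 -2.9 -9.2] M tool [ 0.94 -0.76 -0.02] t 11.8
```

```bash
python3 nudge.py '[[0,0,0,0,0,-0.1],[0,0,0,0,0,-0.2],[0,0,0,0,0,-0.3],[0,0,0,0,0,-0.3]]'; python3 rep.py
python3 nudge.py '[[0,0,0,0,0,0.1],[0,0,0,0,0,0.2],[0,0,0,0,0,0.3],[0,0,0,0,0,0.4],[0,0,0,0,0,0.5],[0,0,0,0,0,0.5]]'; python3 rep.py
```

```text
t: 12.1
tcp_pos: [457.5, -107.9, 306.6]
tool_rot: [0.166, 0.938, -0.019, 0.305]
contact_force: [-2.3, -2.2, 6.9]
opening: 0.229
grasp_force: 60.7
tip rel lock lid [ 0.4   0.82 -0.25] F tool [-2.9 -2.4 -6.6] M tool [ 0.48 -0.73  0.06] t 12.1
t: 12.6
tcp_pos: [457.4, -108.1, 306.4]
tool_rot: [0.398, 0.865, 0.058, 0.3]
contact_force: [-3.5, -3.7, 8.8]
opening: 0.227
grasp_force: 60.8
tip rel lock lid [ 0.05  0.42 -0.3 ] F tool [-5.1 -1.8 -8.6] M tool [ 0.52 -0.96 -0.07] t 12.6
```

Not engaged: the twist raises no torque, so the blade is on the lock's face. I'll lift, restore the angle, and measure the offset with a model overlay.

```bash
python3 nudge.py '[[0,0,-4,0,0,-0.1],[0,0,-9,0,0,-0.2],[-0.4,0,-9,0,0,-0.2],[-0.4,0,-9,0,0,-0.2],[-0.4,0,-9,0,0,-0.2]]'; python3 rep.py
python3 - <<'E'
from mv import *
for n in("side","top"): C[n]=dict(camrig.read_camera(n));pickle.dump(C[n],open(n+".pkl","wb"))
s=arm.state();R=Ro.from_quat(s["tool_rot"]).as_matrix();o=s["tcp_pos"]
print("phi",np.arctan2(*(RL.T@R[:,1])[[1,0]]))
B=np.array([[x,y,d] for x,y in((1.25,6.5),(-1.25,6.5),(-1.25,-6.5),(1.25,-6.5)) for d in(252,268.)])@R.T+o
sh=np.array([[0,0,d] for d in(190,252.)])@R.T+o
th=np.linspace(0,2*np.pi,40);circ=LOCK+np.c_[14*np.cos(th),14*np.sin(th),0*th]@RL.T
ph=1.15;sl=LOCK+np.array([[14*np.cos(ph),14*np.sin(ph),0],[-14*np.cos(ph),-14*np.sin(ph),0]])@RL.T
rows=[]
for n in("top","side"):
    u,v=(proj(n,LOCK)+.5).astype(int);u-=20;v-=15 if n=="top" else 20;K=10;w,h=40,30
    raw=np.clip(cv2.resize(C[n]["pixels"][v:v+h,u:u+w,::-1],(w*K,h*K),interpolation=cv2.INTER_CUBIC)*1.3,0,255).astype(np.uint8);ov=raw.copy()
    P=lambda X:np.round((proj(n,X)-[u,v]+.5)*K).astype(np.int32)
    print(n,(u,v),"tip",P(B[1::2].mean(0)),"lock",P(LOCK),"shaft",P(sh).tolist())
    cv2.polylines(ov,[cv2.convexHull(P(B))],True,(0,0,255),1);cv2.polylines(ov,[P(sh)],False,(0,0,255),1);cv2.polylines(ov,[P(circ)],True,(0,160,0),1);cv2.polylines(ov,[P(sl)],False,(255,0,0),1)
    rows.append(np.hstack([raw,ov]))
cv2.imwrite("pics/ovl.png",np.vstack(rows))
E
```

```text
t: 13.02
tcp_pos: [450.9, -105.7, 310.3]
tool_rot: [0.308, 0.902, 0.028, 0.299]
contact_force: [-0.5, -0.3, -1.5]
opening: 0.226
grasp_force: 59.7
tip rel lock lid [-5.65  2.1   6.81] F tool [ 0.9 -0.9  1. ] M tool [ 0.16  0.41 -0.03] t 13.0
phi 1.1488936732054829
top (np.int64(322), np.int64(180)) tip [193 188] lock [210 151] shaft [[199, 386], [194, 226]]
side (np.int64(252), np.int64(155)) tip [239 204] lock [205 202] shaft [[437, -15], [278, 161]]
```

View pics/ovl.png

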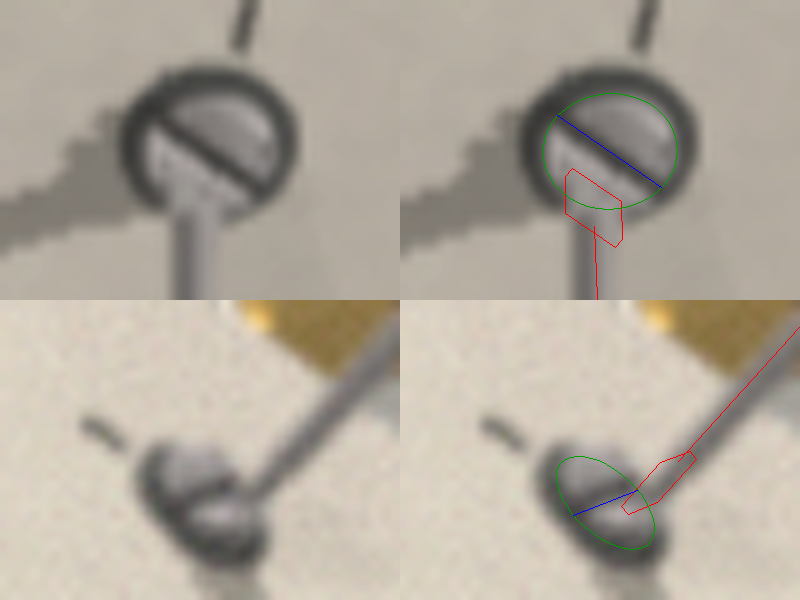

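The overlay is informative. The lock face actually sits about 3–4 mm above my model, which agrees with the early lid contact. So the earlier stop at h≈-0.3 was the slot's bottom: the tip was held laterally and the twist gave ±0.07 N m, matching the lock's friction. I'll go back to that spot.

```bash
python3 - <<'E'
from mv import *
for h in(6.8,-.3): go(at(1.15,h,.74,-.33),Rlock(1.15),268)
E
```

```text
t 13.12 row [-7.0, 0.7, -0.1] [0.001, -0.001, -0.001] nrows>=0.2 tcp [ 450.9 -105.7  310.1] q [-0.44 -0.3   2.27  0.22  0.58 -1.5 ] F [ 0.2  0.3 -1.6] open 0.229
t 13.12 row [-7.0, 0.7, 7.0] [0.001, -0.001, -0.001] nrows>=0.2 tcp [ 450.9 -105.7  310.1] q [-0.44 -0.3   2.27  0.22  0.58 -1.5 ] F [ 0.2  0.3 -1.6] open 0.229
```

```bash
python3 nudge.py '[[-3.5,0.4,-3,0,0,0],[-7,0.7,-3,0,0,0],[-7,0.7,0,0,0,0],[-7,0.7,2,0,0,0],[-7,0.7,3.5,0,0,0],[-7,0.7,3.5,0,0,0]]'; python3 rep.py
python3 nudge.py '[[0,0,1.2,0,0,0],[0,0,2.4,0,0,0],[0,0,3.6,0,0,0],[0,0,3.6,0,0,0]]'; python3 rep.py
```

```text
t: 13.62
tcp_pos: [457.7, -109.6, 311.0]
tool_rot: [0.307, 0.903, 0.028, 0.299]
contact_force: [-0.1, -1.1, -1.5]
opening: 0.225
grasp_force: 59.7
tip rel lock lid [ 0.71 -0.09  3.05] F tool [ 0.2 -1.3  1.3] M tool [ 0.17  0.41 -0.04] t 13.6
t: 13.95
tcp_pos: [459.8, -110.1, 308.7]
tool_rot: [0.307, 0.903, 0.028, 0.3]
contact_force: [-0.5, -0.3, 0.2]
opening: 0.226
grasp_force: 60.2
tip rel lock lid [ 1.49 -0.14 -0.05] F tool [ 0.  -0.5 -0.4] M tool [0.21 0.57 0.03] t 13.9
```

```bash
python3 nudge.py '[[1.5,0,-0.8,0,0,0],[3,0,-0.8,0,0,0],[4,0,-0.8,0,0,0],[4,0,-0.8,0,0,0],[4,0,-0.8,0,0,0]]'; python3 rep.py
python3 nudge.py '[[-2,0,0,0,0,0],[-4,0,0,0,0,0],[-6,0,0,0,0,0],[-8,0,0,0,0,0],[-8,0,0,0,0,0]]'; python3 rep.py
```

```text
t: 14.37
tcp_pos: [457.2, -108.1, 308.1]
tool_rot: [0.307, 0.902, 0.028, 0.301]
contact_force: [2.9, -2.6, 0.3]
opening: 0.226
grasp_force: 59.4
tip rel lock lid [-0.68  0.94  1.15] F tool [-3.4 -0.5  1.7] M tool [ 0.27 -0.67 -0.04] t 14.4
t: 14.78
tcp_pos: [461.2, -111.8, 310.2]
tool_rot: [0.307, 0.903, 0.029, 0.298]
contact_force: [-2.9, 2.1, -1.5]
opening: 0.226
grasp_force: 60.0
tip rel lock lid [ 2.66 -1.02  0.17] F tool [ 3.8 -0.2 -0.6] M tool [0.02 1.21 0.01] t 14.8
```

Lateral force of ±3.5 N with no normal load confirms the blade is in the slot. I'll centre, press lightly, and turn clockwise.

```bash
python3 nudge.py '[[2,0,0.6,0,0,0],[4,0,1.2,0,0,0],[4,0,1.2,0,0,0.1],[4,0,1.2,0,0,0.2],[4,0,1.2,0,0,0.3],[4,0,1.2,0,0,0.4],[4,0,1.2,0,0,0.5],[4,0,1.2,0,0,0.6],[4,0,1.2,0,0,0.7],[4,0,1.2,0,0,0.7]]'; python3 rep.py
```

```text
t: 15.62
tcp_pos: [459.7, -110.2, 308.5]
tool_rot: [0.6, 0.741, 0.129, 0.272]
contact_force: [-7.6, 0.7, 3.5]
opening: 0.224
grasp_force: 60.8
tip rel lock lid [ 1.19 -0.38 -0.24] F tool [ 0.8 -4.2 -7.2] M tool [ 1.31  0.35 -0.11] t 15.6
```

```bash
python3 nudge.py '[[0,0,0,0,0,0.1],[0,0,0,0,0,0.2],[0,0,0,0,0,0.3],[0,0,0,0,0,0.4],[0,0,0,0,0,0.5],[0,0,0,0,0,0.6],[0,0,0,0,0,0.6]]'; python3 rep.py;python3 nudge.py '[[0,0,0,0,0,0.06],[0,0,0,0,0,0.12],[0,0,0,0,0,0.12]]'; python3 rep.py; python3 - <<'E'
from mv import *
s=arm.state();R=Ro.from_quat(s["tool_rot"]).as_matrix();print("phi",np.arctan2(*(RL.T@R[:,1])[[1,0]]),s["qpos"].round(2))
E
```

```text
t: 16.2
tcp_pos: [459.5, -110.2, 308.3]
tool_rot: [0.792, 0.531, 0.204, 0.221]
contact_force: [-9.4, 0.3, 4.7]
opening: 0.227
grasp_force: 61.1
tip rel lock lid [ 0.67 -0.43 -0.28] F tool [-2.7 -4.5 -9.1] M tool [ 1.57 -0.68 -0.1 ] t 16.2
t: 16.45
tcp_pos: [459.5, -110.2, 308.2]
tool_rot: [0.822, 0.484, 0.216, 0.209]
contact_force: [-10.1, 0.2, 5.9]
opening: 0.229
grasp_force: 61.1
tip rel lock lid [ 0.54 -0.43 -0.29] F tool [ -3.4  -4.  -10.5] M tool [ 1.58 -0.86 -0.12] t 16.4
phi -0.2715472028813111 [-0.44 -0.27  2.25  0.22  0.57 -0.09]
```

```bash
python3 nudge.py '[[0,0,0,0,0,0.05],[0,0,0,0,0,0.1],[0,0,0,0,0,0.1]]'; python3 rep.py;python3 nudge.py '[[0,0,0,0,0,0.05],[0,0,0,0,0,0.1],[0,0,0,0,0,0.1]]'; python3 rep.py; python3 - <<'E'
from mv import *
s=arm.state();R=Ro.from_quat(s["tool_rot"]).as_matrix();print("phi",np.arctan2(*(RL.T@R[:,1])[[1,0]]),s["qpos"].round(2))
E
```

```text
t: 16.7
tcp_pos: [459.5, -110.2, 308.2]
tool_rot: [0.845, 0.442, 0.226, 0.198]
contact_force: [-9.6, 0.9, 5.5]
opening: 0.222
grasp_force: 61.2
tip rel lock lid [ 0.56 -0.39 -0.29] F tool [ -3.   -3.8 -10. ] M tool [ 1.44 -0.98 -0.16] t 16.7
t: 16.95
tcp_pos: [459.4, -110.2, 308.2]
tool_rot: [0.866, 0.4, 0.236, 0.186]
contact_force: [-10.3, 0.6, 4.3]
opening: 0.226
grasp_force: 61.2
tip rel lock lid [ 0.43 -0.36 -0.31] F tool [-4.3 -4.4 -9.3] M tool [ 1.37 -1.1  -0.23] t 16.9
phi -0.47053201880486767 [-0.44 -0.27  2.25  0.22  0.57  0.11]
```

Torque is rising, so the lock is at its stop. A little more turn, then I'll withdraw slightly and check the slot numerically.

```bash
python3 nudge.py '[[0,0,0,0,0,0.1],[0,0,0,0,0,0.2],[0,0,0,0,0,0.2],[0,0,0,0,0,0.2]]'; python3 rep.py
python3 nudge.py '[[0,0,0,0,0,-0.1],[0,0,0,0,0,-0.2],[0,0,0,0,0,-0.3],[0,0,-2,0,0,-0.4],[0,0,-5,0,0,-0.4],[0,0,-15,0,0,-0.4],[0,0,-40,0,0,-0.4],[0,0,-70,0,0,-0.4],[0,0,-70,0,0,-0.4]]'; python3 rep.py
python3 - <<'E'
from mv import *
np.set_printoptions(linewidth=250)
C["top"]=dict(camrig.read_camera("top"))
g=C["top"]["pixels"].astype(int).sum(2)//3
print(proj("top",LOCK),g[181:207,328:358])
E
```

```text
t: 17.28
tcp_pos: [459.5, -110.1, 308.3]
tool_rot: [0.901, 0.312, 0.253, 0.162]
contact_force: [-9.2, 1.1, 5.5]
opening: 0.23
grasp_force: 61.1
tip rel lock lid [ 0.65 -0.36 -0.27] F tool [-3.5 -2.8 -9.7] M tool [ 1.01 -1.27 -0.44] t 17.3
t: 18.03
tcp_pos: [420.8, -100.9, 371.3]
tool_rot: [0.821, 0.483, 0.22, 0.213]
contact_force: [0.4, -0.9, -0.4]
opening: 0.227
grasp_force: 59.9
tip rel lock lid [ 7.15 -0.8  74.2 ] F tool [-0.7  0.5  0.7] M tool [ 0.32 -0.19  0.05] t 18.0
[342.45732973 194.62519695] [[132 131 131 130 129 129 129 130 130 130 130 130 130 131 130 129 126 110  66  89 126 130 130 129 130 128 129 128 128 128]
 [130 131 131 130 130 129 129 130 130 129 130 129 130 131 131 130 124  96  65 104 127 129 130 130 129 128 128 129 128 128]
 [130 130 130 129 129 129 130 130 130 130 129 129 129 131 131 131 123  87  69 110 125 129 129 128 128 128 129 129 128 128]
 [130 130 130 130 129 128 128 129 130 130 129 129 128 129 130 129 121  84  82 120 125 129 129 128 128 128 128 128 128 128]
 [129 130 130 129 128 128 128 129 129 129 128 128 126 122 122 122 119 107 102 126 128 129 129 129 128
[... 1905 characters left out ...]
 97  88  76  61  60  70  96  96  86  90 103 118 121 121 121 121 125 126 126 126 126]
 [127 127 127 126 127 128 130 130 128 126 121 107  95  90  92 100 101 104 118 121 121 122 122 122 122 125 127 127 126 127]
 [127 127 127 128 129 129 130 130 130 130 127 123 120 120 120 121 121 121 123 123 122 122 123 122 123 124 127 126 127 127]
 [128 128 128 129 130 130 129 130 130 130 129 127 123 123 123 124 123 123 122 123 122 121 122 122 122 123 126 126 126 126]
 [129 128 129 129 130 130 129 129 129 129 128 127 123 123 123 123 123 122 122 122 122 121 121 122 122 123 125 127 126 126]
 [130 130 129 129 129 129 129 129 129 129 128 128 124 123 123 123 122 122 121 123 122 121 120 121 121 121 123 127 127 127]]
```

The slot now lines up with the black mark (columns 341→344 over rows 200→190, mark at 346), so it's locked. Taking the driver back over the stand.

```bash
python3 - <<'E'
from mv import *
go([624.2,163,130],Rtool(0,np.radians(50.5)),268)
E
```

```text
t 18.08 row [327.2, 40.7, 55.3] [0.581, -0.219, 0.176] nrows>=8.0 tcp [ 421.2 -101.1  369.5] q [-0.47 -0.48  2.28  0.2   0.74 -0.07] F [ 0.8 -0.5 -1.2] open 0.226
```

```bash
python3 nudge.py '[[327.2,40.7,55.3,0.581,-0.219,0.176],[327.2,40.7,55.3,0.581,-0.219,0.176],[327.2,40.7,55.3,0.581,-0.219,0.176],[327.2,40.7,55.3,0.581,-0.219,0.176],[327.2,40.7,55.3,0.581,-0.219,0.176],[327.2,40.7,55.3,0.581,-0.219,0.176],[327.2,40.7,55.3,0.581,-0.219,0.176],[327.2,40.7,55.3,0.581,-0.219,0.176],[327.2,40.7,55.3,0.581,-0.219,0.176],[327.2,40.7,55.3,0.581,-0.219,0.176],[327.2,40.7,55.3,0.581,-0.219,0.176]]'
python3 - <<'E'
from mv import *
for z in(130,85,5): go([624.2,163,z],Rtool(0,np.radians(50.5)),268)
# side view: shaft line vs stand
np.set_printoptions(linewidth=250)
C["side"]=dict(camrig.read_camera("side"));g=C["side"]["pixels"].astype(int).sum(2)//3
s=arm.state();R=Ro.from_quat(s["tool_rot"]).as_matrix();p=s["tcp_pos"]+R[:,2]*268
print(proj("side",p),proj("side",p-R[:,2]*40),proj("side",[624.2,163,80]))
u,v=proj("side",p).astype(int);print(u-14,v-26);print(g[v-26:v+44:2,u-14:u+15])
E
```

```text
t: 19.0
tcp_pos: [623.7, 164.5, 390.8]
tool_rot: [0.904, 0.428, -0.004, -0.003]
contact_force: [-0.7, -0.5, -1.1]
opening: 0.223
grasp_force: 59.7
t 19.00 row [-0.9, 1.3, -7.2] [-0.009, 0.005, 0.003] nrows>=0.2 tcp [623.7 164.5 390.8] q [0.13 0.28 1.48 0.   1.39 0.82] F [-0.7 -0.5 -1.1] open 0.223
t 19.00 row [-0.6, 1.7, 37.7] [-0.009, 0.005, 0.003] nrows>=0.9 tcp [623.7 164.5 390.8] q [0.13 0.28 1.48 0.   1.39 0.82] F [-0.7 -0.5 -1.1] open 0.223
t 19.00 row [-0.2, 2.4, 117.7] [-0.009, 0.005, 0.003] nrows>=2.8 tcp [623.7 164.5 390.8] q [0.13 0.28 1.48 0.   1.39 0.82] F [-0.7 -0.5 -1.1] open 0.223
[264.56772028 249.57434285] [264.32886199 231.32912539] [262.47805574 267.61806189]
250 223
[[122 125 124 ... 109 109 106]
 [124 127 123 ... 119 127 124]
 [125 125 122 ... 126 122 122]
 ...
 [ 67  65  69 ...  68  71  69]
 [ 65  73  74 ...  70  71  69]
 [ 72  72  69 ...  72  73  69]]
```

```bash
python3 nudge.py '[[-0.6,1,15,0,0,0],[-0.6,1,28,0,0,0],[-0.6,1,28,0,0,0],[-0.6,1,28,0,0,0],[-0.6,1,28,0,0,0]]'
python3 - <<'E'
from mv import *
for z in(60,7): go([624.2,163,z],Rtool(0,np.radians(50.5)),268)
s=arm.state();R=Ro.from_quat(s["tool_rot"]).as_matrix();print("tip",s["tcp_pos"]+R[:,2]*268)
E
```

```text
t: 19.47
tcp_pos: [623.4, 162.1, 365.3]
tool_rot: [0.904, 0.427, -0.003, -0.003]
contact_force: [0.1, -0.7, -0.8]
opening: 0.226
grasp_force: 59.7
t 19.47 row [1.3, 0.3, 37.3] [-0.008, 0.003, 0.001] nrows>=0.9 tcp [623.4 162.1 365.3] q [0.13 0.3  1.51 0.   1.34 0.82] F [ 0.1 -0.7 -0.8] open 0.226
t 19.47 row [1.5, 0.7, 90.3] [-0.008, 0.003, 0.001] nrows>=2.2 tcp [623.4 162.1 365.3] q [0.13 0.3  1.51 0.   1.34 0.82] F [ 0.1 -0.7 -0.8] open 0.226
tip [621.24511529 162.69638468  97.28924903]
```

Near the axis. I'll lower into the hole in steps, watching the force.

```bash
python3 nudge.py '[[1.3,0.3,6,-0.008,0.003,0],[1.3,0.3,12,-0.008,0.003,0],[1.3,0.3,18,-0.008,0.003,0],[1.3,0.3,24,-0.008,0.003,0],[1.3,0.3,32,-0.008,0.003,0],[1.3,0.3,37,-0.008,0.003,0],[1.3,0.3,37,-0.008,0.003,0]]'
python3 - <<'E'
from mv import *
for z in(20,7,5): go([624.2,163,z],Rtool(0,np.radians(50.5)),268)
E
```

```text
t: 20.05
tcp_pos: [623.7, 163.6, 325.9]
tool_rot: [0.904, 0.428, -0.002, -0.0]
contact_force: [0.3, -0.2, -1.5]
opening: 0.229
grasp_force: 59.7
t 20.05 row [-0.0, 0.8, 37.9] [-0.002, 0.003, 0.003] nrows>=0.9 tcp [623.7 163.6 325.9] q [ 0.13  0.33  1.54 -0.    1.27  0.82] F [ 0.3 -0.2 -1.5] open 0.229
t 20.05 row [0.0, 0.8, 50.9] [-0.002, 0.003, 0.003] nrows>=1.2 tcp [623.7 163.6 325.9] q [ 0.13  0.33  1.54 -0.    1.27  0.82] F [ 0.3 -0.2 -1.5] open 0.229
t 20.05 row [0.0, 0.8, 52.9] [-0.002, 0.003, 0.003] nrows>=1.3 tcp [623.7 163.6 325.9] q [ 0.13  0.33  1.54 -0.    1.27  0.82] F [ 0.3 -0.2 -1.5] open 0.229
```

In the hole with no contact. Down to the collar.

```bash
python3 nudge.py '[[0,0.5,12,0,0,0],[0,0.8,26,0,0,0],[0,0.8,38,0,0,0],[0,0.8,44,0,0,0],[0,0.8,47,0,0,0],[0,0.8,47,0,0,0],[0,0.8,47,0,0,0]]'
python3 nudge.py '[[0,0,1.5,0,0,0],[0,0,3,0,0,0],[0,0,4.5,0,0,0],[0,0,4.5,0,0,0],[0,0,4.5,0,0,0]]'
```

```text
t: 20.63
tcp_pos: [625.1, 163.1, 281.1]
tool_rot: [0.904, 0.428, -0.0, 0.0]
contact_force: [-0.2, 0.3, -1.0]
opening: 0.226
grasp_force: 59.7
t: 21.05
tcp_pos: [624.9, 163.1, 276.7]
tool_rot: [0.904, 0.428, -0.0, 0.0]
contact_force: [-0.3, 0.5, -1.1]
opening: 0.223
grasp_force: 59.7
```

```bash
python3 nudge.py '[[0,0,1,0,0,0],[0,0,2,0,0,0],[0,0,3,0,0,0],[0,0,3,0,0,0],[0,0,3,0,0,0]]'
python3 nudge.py '[[0,0,0.5,0,0,0],[0,0,1,0,0,0],[0,0,1,0,0,0]]'
```

```text
t: 21.47
tcp_pos: [624.9, 163.1, 273.6]
tool_rot: [0.904, 0.428, -0.0, 0.0]
contact_force: [-0.0, 0.3, -1.3]
opening: 0.221
grasp_force: 59.8
t: 21.72
tcp_pos: [625.0, 163.1, 273.5]
tool_rot: [0.904, 0.428, -0.0, 0.0]
contact_force: [-4.8, 0.0, 3.9]
opening: 0.224
grasp_force: 60.5
```

The collar is seated at the same height as at pickup (273.5). Releasing and rising.

```bash
python3 nudge.py '[[0,0,-0.5,0,0,0],[0,0,-0.5,0,0,0],[0,0,-0.5,0,0,0],[0,0,-0.5,0,0,0],[0,0,-0.5,0,0,0],[0,0,-0.5,0,0,0],[0,0,-0.5,0,0,0],[0,0,-0.5,0,0,0]]' 0.9
python3 nudge.py '[[0,0,-10,0,0,0],[0,0,-30,0,0,0],[0,0,-60,0,0,0],[0,0,-100,0,0,0],[0,0,-140,0,0,0],[-60,-20,-160,0,0,0],[-100,-20,-160,0,0,0],[-140,-20,-160,0,0,0],[-180,-20,-160,0,0,0],[-220,-20,-160,0,0,0],[-220,-20,-160,0,0,0]]' 0.9
python3 - <<'E'
import drv
from mv import *
for n in("side","top"): c=dict(camrig.read_camera(n));C[n]=c;drv.C[n]=c
from scipy.optimize import minimize
drv.CH=4
r=min((minimize(lambda p:drv.cost([p[0],p[1],np.radians(y)]),[623,163],method="Nelder-Mead",options=dict(initial_simplex=[[617,160],[627,160],[622,170]],xatol=.2,fatol=.2)) for y in(-41,-20)),key=lambda r:r.fun);print(r.x,r.fun,drv.cost([*r.x,np.radians(-41)],True))
old={}
g=C["side"]["pixels"].max(2);print("handle top row",[int(v) for v in range(228,250) if g[v,262:266].mean()<60][:1], "row at col 263 before ~236")
for n,b in(("top",(330,180,358,206)),): pass
print(arm.state()["contact_force"].round(1),arm.state()["tcp_pos"].round(0))
E
```

```text
t: 22.38
tcp_pos: [625.0, 163.1, 273.1]
tool_rot: [0.904, 0.428, -0.0, 0.0]
contact_force: [-0.7, -0.4, -0.9]
opening: 0.901
grasp_force: 0.0
t: 23.3
tcp_pos: [467.3, 3.5, 434.1]
tool_rot: [0.904, 0.427, -0.0, 0.001]
contact_force: [1.6, 0.7, 1.1]
opening: 0.9
grasp_force: 0.0
[625.18063974 163.40436459] 199.64575163398695 [np.float64(78.46013071895425), np.float64(121.18562091503269)]
handle top row [238] row at col 263 before ~236
[ 0.1  1.1 -0.3] [469.   4. 434.]
```

```bash
python3 nudge.py '[[0,0,0,0,0,0],[0,0,0,0,0,0],[0,0,0,0,0,0]]'; python3 -c "
from plant import arm, camrig
print(arm.sign_off())"
```

```text
t: 23.65
tcp_pos: [470.6, 6.4, 433.4]
tool_rot: [0.904, 0.428, 0.0, 0.0]
contact_force: [-0.8, -0.1, -0.7]
opening: 0.899
grasp_force: 0.0
the job is handed in; nothing more can be done
None
```

I shut the lid, turned the lock to its stop with the slot lined up with the black mark, put the screwdriver back in its stand at its pickup height, and handed the job in at 23.7 s; no verdict was returned, and I didn't re-check the cups and bottle by camera.

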